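Put the check weights back in their cases

TASK

Put the four brass check weights away: stand each one upright in the well of its own round wooden case, the largest weight in the largest case, the next in the next, and so on down to the smallest. Set them down without dropping them, and leave the two glass vials standing where they are.

Things in the scene. Friction and masses are not known exactly. Their poses are not given: they have to be found in the camera images.
- weight_xl_mid (a point): The largest of the four brass check weights: a loose upright cylinder 46 mm in diameter with a sloping shoulder and a narrower knob, 62 mm high over all, 600 g. Its straight cylindrical side reaches from the foot to 38 mm above the foot. The point is its centre, 31 mm above its foot; z is up along its axis. It starts standing on the worktop.
- weight_l_mid (a point): The second largest of the four brass check weights: a loose upright cylinder 37 mm in diameter with a sloping shoulder and a narrower knob, 50 mm high over all, 350 g. Its straight cylindrical side reaches from the foot to 31 mm above the foot. The point is its centre, 25 mm above its foot; z is up along its axis. It starts standing on the worktop.
- weight_m_mid (a point): The third largest of the four brass check weights: a loose upright cylinder 29 mm in diameter with a sloping shoulder and a narrower knob, 40 mm high over all, 180 g. Its straight cylindrical side reaches from the foot to 24 mm above the foot. The point is its centre, 20 mm above its foot; z is up along its axis. It starts standing on the worktop.
- weight_s_mid (a point): The smallest of the four brass check weights: a loose upright cylinder 22 mm in diameter with a sloping shoulder and a narrower knob, 30 mm high over all, 100 g. Its straight cylindrical side reaches from the foot to 21 mm above the foot. The point is its centre, 15 mm above its foot; z is up along its axis. It starts standing on the worktop.
- case_xl_floor (a point): The largest of the four round dark wooden weight cases, for the largest weight: a low turned saucer 86 mm across outside and 9 mm high, with a flat rim 7 mm wide round a flat-floored round well 72 mm across and 5 mm deep, lined with grey felt. It is fixed to the worktop. The point is the centre of the well's floor, 4 mm above the worktop; z is up.
- case_l_floor (a point): The second largest of the four round dark wooden weight cases, for the second largest weight: a low turned saucer 74 mm across outside and 9 mm high, with a flat rim 7 mm wide round a flat-floored round well 60 mm across and 5 mm deep, lined with grey felt. It is fixed to the worktop. The point is the centre of the well's floor, 4 mm above the worktop; z is up.
- case_m_floor (a point): The third largest of the four round dark wooden weight cases, for the third largest weight: a low turned saucer 63 mm across outside and 9 mm high, with a flat rim 7 mm wide round a flat-floored round well 49 mm across and 5 mm deep, lined with grey felt. It is fixed to the worktop. The point is the centre of the well's floor, 4 mm above the worktop; z is up.
- case_s_floor (a point): The smallest of the four round dark wooden weight cases, for the smallest weight: a low turned saucer 54 mm across outside and 9 mm high, with a flat rim 7 mm wide round a flat-floored round well 40 mm across and 5 mm deep, lined with grey felt. It is fixed to the worktop. The point is the centre of the well's floor, 4 mm above the worktop; z is up.
- vial_white_mid (a point): A loose glass sample vial with a white cap, standing upright among the weights and cases: 21 mm in diameter, 68 mm high. It is to be left alone. The point is its centre, 34 mm above its foot; z is up.
- vial_black_mid (a point): A loose glass sample vial with a black cap, standing upright among the weights and cases: 21 mm in diameter, 68 mm high. It is to be left alone. The point is its centre, 34 mm above its foot; z is up.
There are look-alikes about, which are no part of the job. What is shaped like the part that bears case_s_floor but orange or purple is not meant. What is shaped like the part that bears case_xl_floor but purple is not meant.

How it is judged:
By the outcome, as a careful person would: the job done as asked, in the order asked, and still so for the second after the job is handed in, with the robot touching nothing.
It also fails if it takes over 120 s, if anything falls off the work surface, if the arm or the gripper's body presses on something with over 40 N, if the wrist force passes 120 N, or if a joint passes its speed limit or range.

ROBOT

A 6-joint arm with a two-finger parallel gripper is mounted at the origin on the work surface; the furniture and walls round the work are solid. World frame = base frame: x ahead of the robot, y to its left, z up, the work surface at z = 0. Lengths are in m, angles in degrees, forces in N, time in s.
With the tool pointing down it reaches from about 0.2 to 0.875 m from the base axis. Payload 3.4 kg.
Tool frame: the origin (TCP) lies midway between the tips of the shut fingers; the grasp point (between the pads) lies 19 mm behind it; z points along the fingers, y is the line along which they close (so a half turn about z gives the same grasp; the last joint's range is limited). The gripper opens to 94 mm and grips with 3 to 60 N. Pads are 16 mm wide; open, the fingers measure 119 mm over their backs; the gripper's body (75 mm by 177 mm) begins 78 mm behind the grasp point.
Start: joints at [-70.531, 15.808, 86.224, -0, 77.962, -6.933], TCP at [0.256, -0.515, 0.167] pointing down, gripper open.
Joint ranges: [-165.64, 165.64], [-43.16, 119.46], [12.63, 154.43], [-67.54, 247.53], [6.08, 155.33], [-154.97, 154.97]. Speed limits (degrees/s): [147.25, 147.25, 180, 180, 180, 180].

INTERFACE

Orientations are given as [roll, pitch, yaw] about the fixed x, y, z axes, in that order (R = Rz(yaw) Ry(pitch) Rx(roll)).
In Python, from workcell import env, status, optics, job gives the robot as it stands. Calls block until the motion is done:
- env.move_ptp(position, orientation): joint-space move of the TCP to a pose.
- env.move_l(position, velocity=0.15, rotation=None): straight line of the TCP; rotation=None keeps the orientation; velocity is the mean speed in m/s.
- env.move_j(angles): joint-space move.
- env.gripper_to(opening): opening from 0.0 (shut) to 1.0 (fully open); the grip force is fixed at half the most; returns when the fingers have stopped.
- env.sleep(seconds).
- env.solve_ik(position, orientation): joint angles nearest the present ones, or None.
- status.get_state(): the state.
- optics.read_camera(name): name is "side" or "top"; returns a dict with "color" (420x560x3 uint8, blue, green, red), "intrinsics" (3x3 intrinsics, pixels), "pose" (4x4, takes a point from camera to world coordinates). Camera axes: x right, y up, looking along -z (the intrinsics and any distortion apply to the point x, -y, -z); pixel columns grow to the right and rows downward; lengths in m; the calibration is good to about 2 mm. A picture is of the moment at which its call begins. There is no depth.
A pose or a line that the arm cannot do raises env.MotionError and nothing moves.
- job.sign_off(): hands the job in; it is judged then, once.
The state is a dict: "time_s": time; "q": joint angles; "qvel": joint speeds; "joint_torque": joint torques, N m; "position": TCP position; "ee_rot": TCP orientation; "ft_force": force on the tool from outside, world axes, zero at the start; "ft_torque": the same for the moment, N m; "gripper_width": opening from 0.0 (shut) to 1.0 (fully open); "grasp_force": force on a finger pad.
Only numpy, scipy, OpenCV 4.12 (cv2) and the standard library are available. Lean on these libraries where they do the work, as an engineer would, in place of code of your own. Each camera call takes 0.05 s, during which the arm holds its last target. There are 200 camera calls.

## Working session

There is one attempt and no reset: what is moved stays moved. The work goes in short steps, each a Python script; the robot and the scene stay as the last script left them, time stands still between calls to the robot, and variables do not carry over. Pictures are saved under pics/ and viewed, at most 14 in all, crops included, and the job is handed in when it is done.

```bash
mkdir -p pics; python3 - <<'E'
from workcell import env,status,optics,job
import cv2,numpy as np
for n in("top","side"):
    c=optics.read_camera(n);cv2.imwrite(f"pics/{n}0.png",cv2.resize(c["color"],(800,600),interpolation=cv2.INTER_CUBIC));cv2.imwrite(f"{n}.png",c["color"])
    np.savez(n+".npz",K=c["intrinsics"],T=c["pose"]);print(n,[k for k in c],np.round(c["intrinsics"],1).tolist(),np.round(c["pose"],3).tolist())
print(status.get_state()["ee_rot"])
E
```

```text
top ['color', 'intrinsics', 'pose'] [[444.8, 0.0, 282.2], [0.0, 444.8, 205.2], [0.0, 0.0, 1.0]] [[0.073, 0.975, -0.21, 0.173], [-0.997, 0.073, -0.01, -0.005], [0.005, 0.21, 0.978, 1.331], [0.0, 0.0, 0.0, 1.0]]
side ['color', 'intrinsics', 'pose'] [[447.3, 0.0, 280.8], [0.0, 447.3, 216.0], [0.0, 0.0, 1.0]] [[-0.994, 0.04, -0.1, 0.356], [-0.106, -0.509, 0.854, 0.905], [-0.017, 0.86, 0.511, 0.608], [0.0, 0.0, 0.0, 1.0]]
[-1.79906761e+02 -8.84729171e-03  2.64038584e+01]
```

View pics/top0.png

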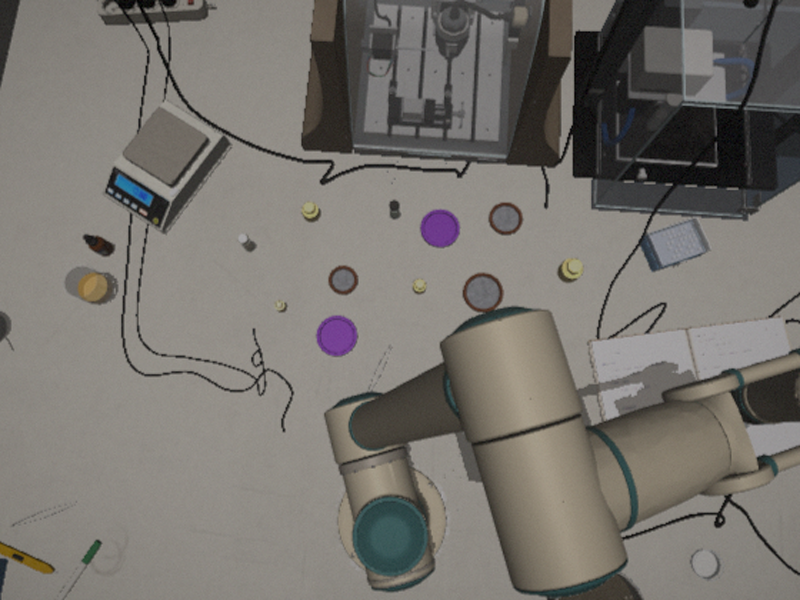

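View pics/side0.png

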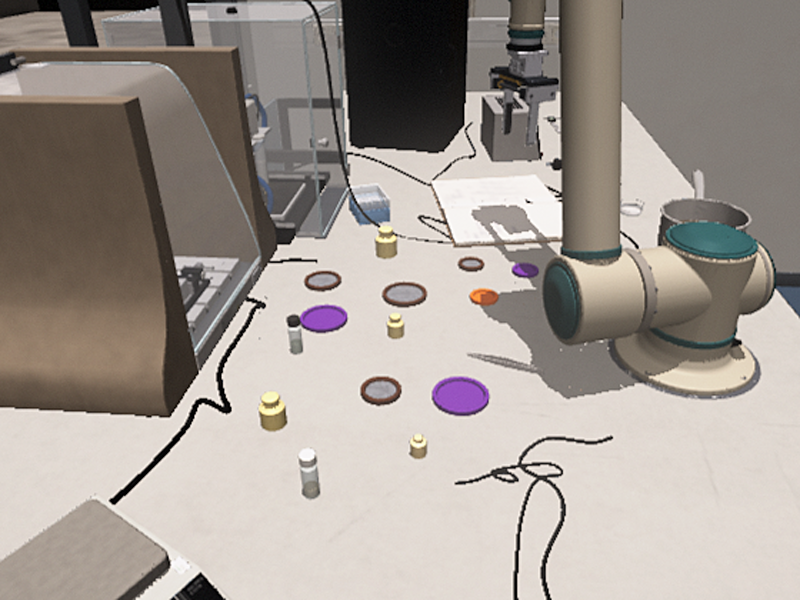

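The top view shows the weights at (310,211), (571,268), (419,285) and (280,305). The true cases are at (483,292), (505,218) and (343,280), and the vials at (245,241) and (394,208). The fourth, small case is hidden by the arm there, but the side view shows it at (471,264). Orange and purple are decoys.

```bash
cat > vis.py <<'E'
import cv2,numpy as np
def cam(n):
    d=np.load(n+".npz");return d["K"],d["T"]
def proj(c,P):
    K,T=c;p=(np.atleast_2d(P)-T[:3,3])@T[:3,:3];p=p*[1,-1,-1];q=p@K.T;return q[:,:2]/q[:,2:]
def ray(c,uv,z):
    K,T=c;d=np.linalg.inv(K)@[uv[0],uv[1],1];d=T[:3,:3]@(d*[1,-1,-1]);o=T[:3,3];return (o+d*(z-o[2])/d[2])[:2]
E
python3 - <<'E'
from vis import *
for n,(x0,x1,y0,y1) in {"top":(165,425,125,260),"side":(175,392,150,352)}.items():
    im=cv2.imread(n+".png");c=cam(n)
    s=3 if n=="top" else 2.9
    cv2.imwrite(f"pics/{n}1.png",cv2.resize(im[y0:y1,x0:x1],None,fx=s,fy=s,interpolation=cv2.INTER_CUBIC))
    h=cv2.cvtColor(im,cv2.COLOR_BGR2HSV)
    H,S,V=[h[...,i].astype(int) for i in range(3)]
    for lab,m in (("brass",(H>18)&(H<35)&(S>70)&(V>70)),("rim",((H<15)|(H>172))&(S>70)&(V<110))):
        m=m.astype(np.uint8);m[:y0]=0;m[y1:]=0;m[:,:x0]=0;m[:,x1:]=0
        k,_,st,ce=cv2.connectedComponentsWithStats(cv2.morphologyEx(m,cv2.MORPH_CLOSE,np.ones((3,3))))
        for i in range(1,k):
            if st[i,4]>12:
                b=st[i];ctr=(b[0]+b[2]/2-.5,b[1]+b[3]/2-.5)
                print(n,lab,b.tolist(),np.round(ce[i],1),"xy@z9mm bbox",np.round(ray(c,ctr,.009),4),"@z20",np.round(ray(c,ctr,.02),4),
                  "width mm",round(1000*np.linalg.norm(ray(c,(b[0]-.5,ctr[1]),.015)-ray(c,(b[0]+b[2]-.5,ctr[1]),.015)),1))
E
```

```text
top brass [212, 143, 11, 12, 73] [217.  148.5] xy@z9mm bbox [0.6221 0.2251] @z20 [0.6184 0.2232] width mm 34.2
top brass [392, 181, 16, 16, 133] [398.5 188.8] xy@z9mm bbox [ 0.5357 -0.3465] @z20 [ 0.5327 -0.3437] width mm 49.0
top brass [289, 196, 9, 9, 47] [292.9 200.4] xy@z9mm bbox [ 0.4752 -0.0229] @z20 [ 0.4727 -0.0228] width mm 27.3
top rim [343, 142, 23, 22, 119] [353.2 152.4] xy@z9mm bbox [ 0.6412 -0.2025] @z20 [ 0.6373 -0.2009] width mm 71.6
top rim [230, 186, 20, 20, 101] [239.8 195.3] xy@z9mm bbox [0.4771 0.141 ] @z20 [0.4746 0.1397] width mm 60.8
top rim [324, 191, 28, 28, 151] [337.8 204.7] xy@z9mm bbox [ 0.4713 -0.159 ] @z20 [ 0.4688 -0.1577] width mm 84.9
side brass [263, 160, 15, 21, 233] [270.1 170.7] xy@z9mm bbox [ 0.5371 -0.3787] @z20 [ 0.5337 -0.3551] width mm 47.2
side brass [271, 221, 11, 16, 141] [276.5 229. ] xy@z9mm bbox [ 0.478  -0.0351] @z20 [ 0.4758 -0.0179] width mm 27.3
side brass [181, 275, 20, 27, 333] [190.6 289.9] xy@z9mm bbox [0.6284 0.2083] @z20 [0.6234 0.2211] width mm 41.3
side brass [289, 305, 7, 5, 16] [292.1 307.8] xy@z9mm bbox [0.4139 0.2472] @z20 [0.4128 0.2592] width mm 13.5
side brass [288, 311, 10, 9, 72] [292.6 315.5] xy@z9mm bbox [0.411  0.2693] @z20 [0.41   0.2809] width mm 18.9
side rim [322, 181, 16, 9, 51] [329.8 185.3] xy@z9mm bbox [ 0.3479 -0.2867] @z20 [ 0.3481 -0.2648] width mm 46.7
side rim [214, 190, 24, 13, 97] [225.8 196.5] xy@z9mm bbox [ 0.6415 -0.1957] @z20 [ 0.6363 -0.1755] width mm 68.0
side rim [270, 198, 28, 7, 37] [282.2 200. ] xy@z9mm bbox [ 0.4737 -0.1788] @z20 [ 0.4715 -0.1589] width mm 77.1
side rim [268, 207, 30, 7, 52] [283.3 211. ] xy@z9mm bbox [ 0.4713 -0.1287] @z20 [ 0.4692 -0.1097] width mm 79.7
side rim [253, 264, 28, 19, 133] [265.9 274.2] xy@z9mm bbox [0.4778 0.1452] @z20 [0.4756 0.1591] width mm 60.0
```

View pics/top1.png

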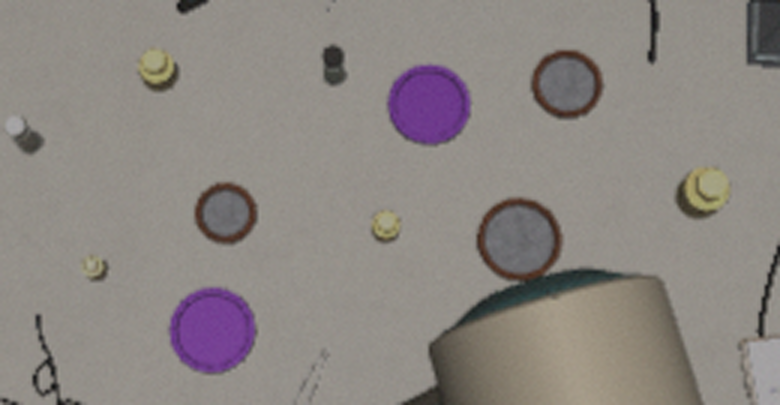

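View pics/side1.png

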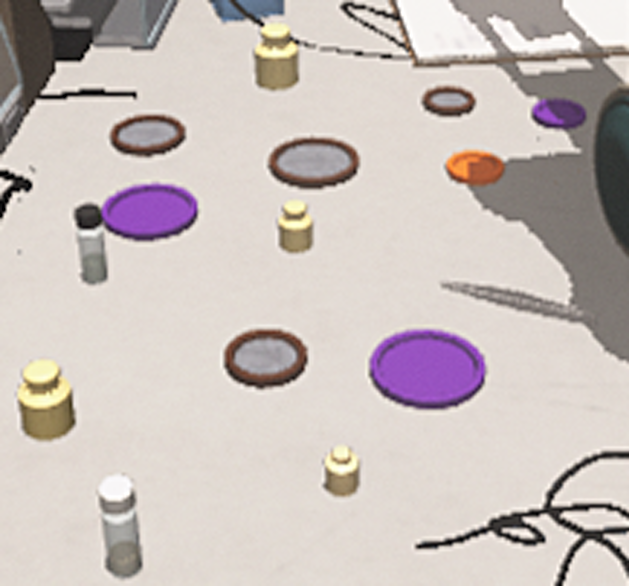

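Sizes match the cases: measured widths of 85, 72 and 61 mm, and the side view shows the small one at about (0.348, -0.285). Next I fit the weights' silhouettes in both cameras, then pick the first one.

```bash
cat > act.py <<'E'
from workcell import env,status,optics,job
import numpy as np
ORI=[180,0,0]; UP=0.17
def pick(xy,tip):
    env.gripper_to(1.0)
    env.move_ptp([*xy,UP],ORI); env.move_l([*xy,tip+.03],.25); env.move_l([*xy,tip],.08)
    env.gripper_to(0.0); s=status.get_state(); print("grip mm",s["gripper_width"]*94,"F",s["grasp_force"])
    env.move_l([*xy,UP],.25); s=status.get_state(); print("lifted mm",s["gripper_width"]*94,"F",s["grasp_force"],"t",s["time_s"],"ft",np.round(s["ft_force"],1))
def place(xy,tip,wmm):
    env.move_ptp([*xy,UP],ORI); env.move_l([*xy,tip+.025],.2); env.move_l([*xy,tip+.006],.05)
    f0=status.get_state()["ft_force"][2]; z=tip+.006
    while z>tip-.001:
        z-=.0005; env.move_l([*xy,z],.02); f=status.get_state()["ft_force"][2]
        if f-f0>1.5: break
    print("down z-tip mm",1000*(z-tip),"df",f-f0)
    env.gripper_to((wmm+14)/94); env.move_l([*xy,z+.08],.15); env.move_l([*xy,UP],.3)
    print("t",status.get_state()["time_s"])
E
python3 - <<'E'
from vis import *
from scipy.optimize import least_squares
top,side=cam("top"),cam("side")
a=np.linspace(0,2*np.pi,60)
def model(r,h1,h):
    ring=lambda R,z:np.c_[R*np.cos(a),R*np.sin(a),0*a+z]
    return np.vstack([ring(r,0),ring(r,h1),ring(.6*r,h)])
def bb(uv): return np.r_[uv.min(0),uv.max(0)]
obs={"xl":(23,38,62,(392,181,16,16),(263,160,15,21),(.535,-.35)),"l":(18.5,31,50,(212,143,11,12),(181,275,20,27),(.62,.22)),
"m":(14.5,24,40,(289,196,9,9),(271,221,11,16),(.475,-.023)),"s":(11,21,30,None,(288,305,10,15),(.41,.26))}
for k,(r,h1,h,bt,bs,g) in obs.items():
    M=model(r/1e3,h1/1e3,h/1e3)
    def res(p):
        P=M+[p[0],p[1],0];o=[]
        for c,b in((top,bt),(side,bs)):
            if b: o.append(bb(proj(c,P))-np.array([b[0]-.5,b[1]-.5,b[0]+b[2]-.5,b[1]+b[3]-.5]))
        if not bt:
            q=bb(proj(top,P));o.append(((q[:2]+q[2:])/2-[196.3,213.7]))
        return np.concatenate(o)
    s=least_squares(res,g);print(k,np.round(s.x,4),np.round(s.fun,1))
print("vials base",ray(top,(175.7,172),0),ray(top,(276.5,151),0),"case s ctr",ray(side,(329.6,184.6),.009))
import act
for p in [(.535,-.35),(.471,-.157),(.621,.223),(.641,-.2),(.475,-.022),(.477,.142),(.41,.26),(.348,-.285)]:
    for y in(0,180): 
        q=act.env.solve_ik([*p,.012],[180,0,y]);print(y,None if q is None else np.round(q).tolist(),end=" ")
E
```

```text
xl [ 0.5322 -0.3425] [-1.5 -0.8  0.8  1.  -0.2 -2.1  0.   0.4]
l [0.622  0.2237] [-1.1 -2.   1.2  0.6  0.3 -0.7  0.6  1. ]
m [ 0.4756 -0.0221] [-0.6 -1.4  0.2  0.6 -0.1 -1.7  0.8  1.1]
s [0.4112 0.2653] [-0.7 -1.6  0.8  1.6  0.1 -0.2]
vials base [0.5391533  0.34656302] [0.6309965  0.03945607] case s ctr [ 0.34767652 -0.28930087]
0 [-39.0, 28.0, 91.0, -0.0, 62.0, 51.0] 180 [-39.0, 28.0, 91.0, 0.0, 62.0, -129.0] 0 [-26.0, 17.0, 109.0, -0.0, 54.0, 64.0] 180 [-26.0, 17.0, 109.0, 0.0, 54.0, -116.0] 0 [14.0, 29.0, 88.0, -0.0, 63.0, 104.0] 180 [14.0, 29.0, 88.0, 0.0, 63.0, -76.0] 0 [-23.0, 30.0, 86.0, -0.0, 64.0, 67.0] 180 [-23.0, 30.0, 86.0, 0.0, 64.0, -113.0] 0 [-11.0, 16.0, 111.0, -0.0, 53.0, 79.0] 180 [-11.0, 16.0, 111.0, 0.0, 53.0, -101.0] 0 [9.0, 17.0, 109.0, -0.0, 54.0, 99.0] 180 [9.0, 17.0, 109.0, 0.0, 54.0, -81.0] 0 [24.0, 16.0, 110.0, -0.0, 53.0, 114.0] 180 [24.0, 16.0, 110.0, 0.0, 53.0, -66.0] 0 [-48.0, 14.0, 114.0, -0.0, 52.0, 42.0] 180 [-48.0, 14.0, 114.0, 0.0, 52.0, -138.0]
```

The fits agree to a few mm and every pose is reachable. I start with XL and take pictures while it is held.

```bash
python3 - <<'E'
from act import *
import cv2
pick((.5325,-.3435),.010)
E
```

```text
grip mm 29.808519520828682 F 30.00073037459515
lifted mm 29.537286605806678 F 29.998508454300463 t 4.55 ft [ 0.3 -0.6 -6.8]
```

```bash
python3 - <<'E'
from act import *
import cv2
from vis import *
im=optics.read_camera("side")["color"]
p=proj(cam("side"),[*status.get_state()["position"]])[0];print(p,status.get_state()["position"])
x,y=map(int,p);cv2.imwrite("pics/h1.png",cv2.resize(im[y-75:y+45,x-80:x+80],None,fx=5,fy=5,interpolation=cv2.INTER_CUBIC))
E
```

```text
[268.96660363 125.96166058] [ 0.53082882 -0.34264366  0.16703857]
```

View pics/h1.png

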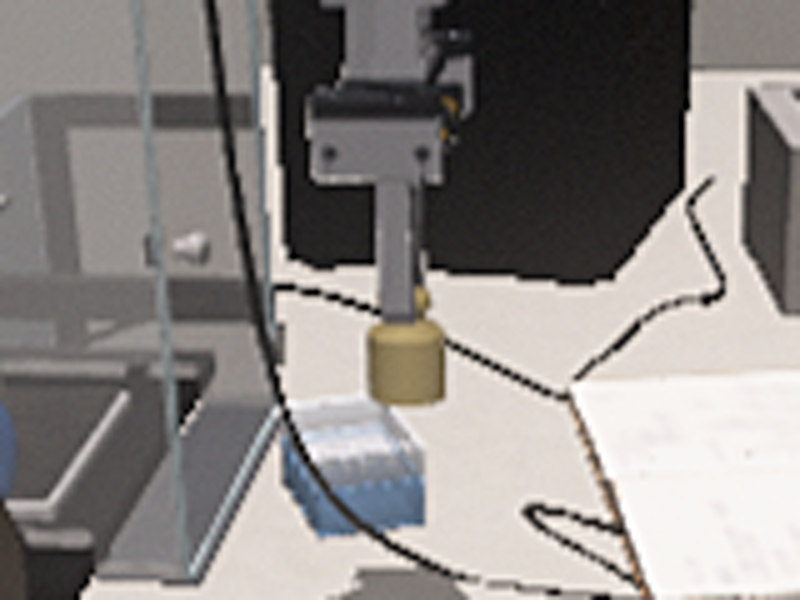

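```bash
python3 - <<'E'
from act import *
from vis import *
import cv2
s=status.get_state();print(s["position"],s["ee_rot"],s["gripper_width"],s["grasp_force"])
c=cam("side");P=np.array(s["position"])
for dz in (0,.02,.04,-.02): print(dz,proj(c,P+[0,0,dz])[0])
print("foot guess z", [ (z,ray(c,(269,130),z)) for z in (.12,.14,.155)])
print("start TCP px800",proj(c,[.256,-.515,.167])[0]*800/560)
im=cv2.imread("side.png");cv2.imwrite("pics/g0.png",cv2.resize(im[25:110,330:410],None,fx=7,fy=7,interpolation=cv2.INTER_CUBIC))
E
```

```text
[ 0.53082882 -0.34264366  0.16703857] [-1.79831193e+02  2.59340788e-01 -6.69556179e-03] 0.3190218028570839 29.998436003224924
0 [268.96660363 125.96166058]
0.02 [268.75609845 119.32704561]
0.04 [268.54225391 112.58718239]
-0.02 [269.17384708 132.49347349]
foot guess z [(0.12, array([ 0.54455436, -0.43814642])), (0.14, array([ 0.53680621, -0.38310825])), (0.155, array([ 0.5309951 , -0.34182962]))]
start TCP px800 [516.12671474 156.32690782]
```

View pics/g0.png

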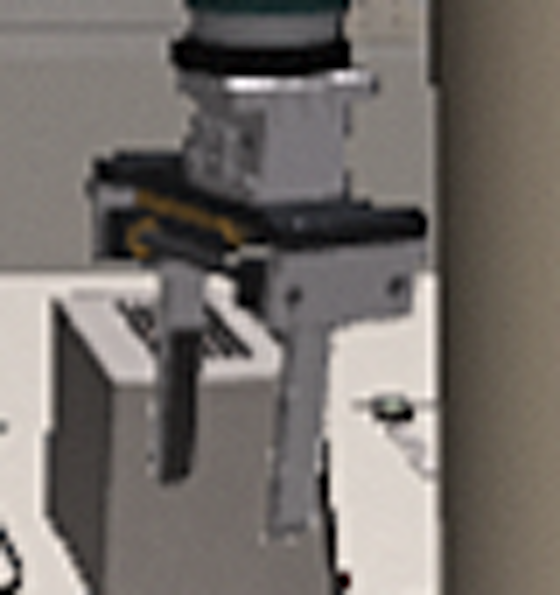

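Two things stand out: the visible finger tips end about 35–40 mm above the reported TCP, and XL is held by its knob and shoulder. The weight is upright, with its foot about 12 mm below the reported TCP. I'll place it with contact sensing, then calibrate the real tip height by a gentle touch on empty table.

```bash
cat > act.py <<'E'
from workcell import env,status,optics,job
import numpy as np
ORI=[180,0,0]; UP=0.17
S=status.get_state
def touch(xy,z0,z1,thr=2.0,step=.001):
    env.sleep(.15); f0=S()["ft_force"][2]; z=z0;d=0
    while z>z1:
        z-=step; env.move_l([*xy,z],.03); d=S()["ft_force"][2]-f0
        if d>thr: break
    s=S();print("touch cmd z",round(z,4),"act",np.round(s["position"],4),"df",round(d,2),"t",s["time_s"]);return z
def place(xy,z0,z1,wmm,up=UP):
    env.move_ptp([*xy,up],ORI); env.move_l([*xy,z0+.02],.2); env.move_l([*xy,z0],.05)
    z=touch(xy,z0,z1)
    env.gripper_to(wmm/94); env.move_l([*xy,z+.04],.1); env.move_l([*xy,UP],.3)
E
python3 - <<'E'
from act import *
place((.4715,-.157),.025,.009,60)
p=(.56,-.11)
env.move_ptp([*p,.10],ORI); env.move_l([*p,.01],.15); touch(p,.01,-.045); env.move_l([*p,UP],.3)
import cv2
for n in("top","side"): cv2.imwrite(n+"2.png",optics.read_camera(n)["color"])
a=cv2.imread("side2.png")[150:352,175:392];cv2.imwrite("pics/s2.png",cv2.resize(a,None,fx=2.9,fy=2.9,interpolation=cv2.INTER_CUBIC))
E
```

```text
touch cmd z 0.013 act [ 0.4721 -0.157   0.0139] df 11.09 t 9.875
touch cmd z -0.039 act [ 0.5597 -0.11   -0.038 ] df 7.37 t 25.3333
```

View pics/s2.png

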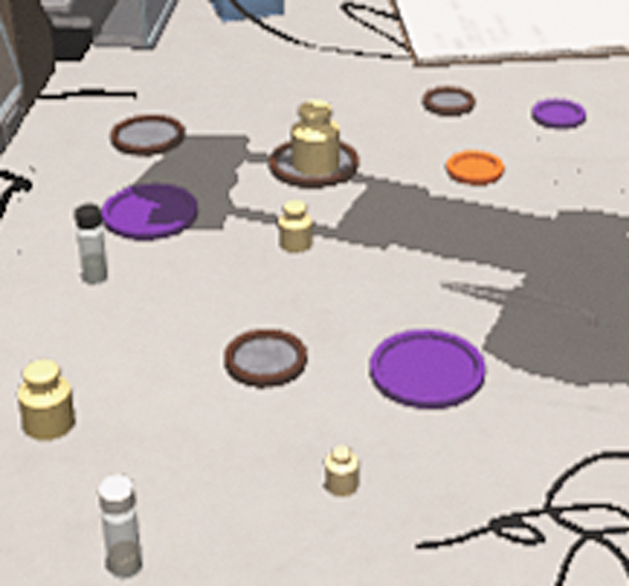

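XL stands upright in its case, at about crop (315,150). The touch shows the real tips are 38.5 mm behind the reported TCP. Before gripping L, I check for a lateral offset.

```bash
python3 - <<'E'
from vis import *
im=cv2.imread("side2.png");c=cam("side");P=np.array([.56,-.11,.17+.0385])
for dy in(-.03,.03):
    u,v=proj(c,P+[0,dy,0])[0];print(u,v);im[int(round(v)),int(round(u))]=(0,0,255)
u,v=map(int,proj(c,P)[0]);y0=max(0,v-45);x0=u-50
print(x0,y0);cv2.imwrite("pics/f2.png",cv2.resize(im[y0:v+25,x0:u+50],None,fx=7,fy=7,interpolation=cv2.INTER_NEAREST))
E
```

```text
246.43416274664662 137.14404886886757
242.11121229817843 146.1834788650349
194 96
```

View pics/f2.png

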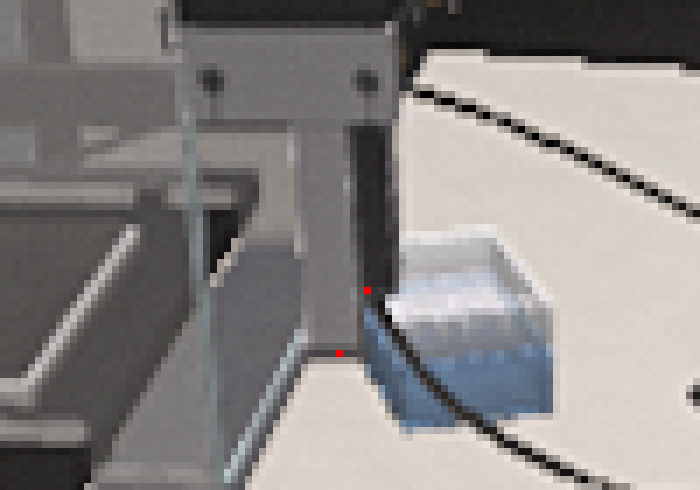

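The near finger tip at (329,350) lies within about 1 px of the predicted mark, so there is no lateral offset. Now L.

```bash
cat >> act.py <<'E'
def pick(xy,z):
    env.gripper_to(1.0); env.move_ptp([*xy,.10],ORI); env.move_l([*xy,z+.03],.25); env.move_l([*xy,z],.08)
    print("act",np.round(S()["position"],4)); env.gripper_to(0.0); s=S(); print("grip mm",s["gripper_width"]*94,"F",s["grasp_force"])
    env.move_l([*xy,UP-.05],.25); s=S(); print("lifted mm",s["gripper_width"]*94,"F",s["grasp_force"],"t",s["time_s"],"ft",np.round(s["ft_force"],1))
E
python3 - <<'E'
from act import *
pick((.622,.224),-.030)
if S()["gripper_width"]*94>33: place((.641,-.199),-.020,-.029,54,up=.12)
print(S()["time_s"])
E
```

```text
act [ 0.622   0.2241 -0.0301]
grip mm 36.490142116348046 F 29.9998709151987
lifted mm 36.15065161790526 F 29.999143121531233 t 31.0417 ft [ 0.3 -0.4 -3.7]
touch cmd z -0.027 act [ 0.6411 -0.1991 -0.026 ] df 8.37 t 35.8
37.525
```

```bash
python3 - <<'E'
from act import *
import cv2
pick((.4755,-.022),-.0315)
if S()["gripper_width"]*94>25: place((.477,.143),-.0215,-.0305,46,up=.12)
env.move_ptp([.411,.2645,.10],ORI)
T=cv2.imread("top.png")
for n in("top","side"): cv2.imwrite(n+"3.png",optics.read_camera(n)["color"])
a=cv2.imread("top3.png")[125:280,165:425];cv2.imwrite("pics/t3.png",cv2.resize(a,None,fx=3,fy=3,interpolation=cv2.INTER_CUBIC))
E
```

```text
act [ 0.4762 -0.0222 -0.0309]
grip mm 28.0377257321269 F 30.000061565078795
lifted mm 28.17978017686881 F 29.999527693726122 t 42.1583 ft [-0.6  0.5 -1.5]
touch cmd z -0.0285 act [ 0.4771  0.143  -0.0276] df 8.52 t 46.0667
```

View pics/t3.png

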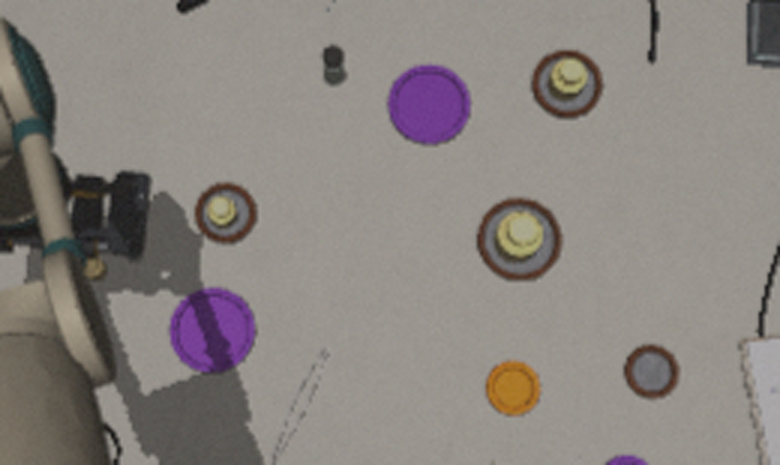

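L, M and XL stand in their cases. Case S is now visible at crop (651,371), and weight S is still at (95,268).

```bash
python3 - <<'E'
from act import *
from vis import *
c=cam("top");cs=ray(c,(165+651.5/3-.33,125+371.5/3-.33),.009);w=ray(c,(165+95/3-.33,125+267.5/3-.33),.022)
cx=(cs+[.3477,-.2885])/2;print(cs,w,cx)
assert np.linalg.norm(cx-cs)<.006 and np.linalg.norm(w-[.411,.265])<.01
p=.6*np.array([.411,.2645])+.4*w
pick(p,-.0315)
if S()["gripper_width"]*94>18: place(cx,-.0215,-.0305,36,up=.12)
env.move_ptp([.3,-.5,.2],ORI)
for n in("top","side"): cv2.imwrite(n+"4.png",optics.read_camera(n)["color"])
print(S()["time_s"])
a=cv2.resize(cv2.imread("side4.png")[150:352,175:392],None,fx=2.9,fy=2.9,interpolation=cv2.INTER_CUBIC);cv2.imwrite("pics/s4.png",a)
E
```

```text
[ 0.34698737 -0.29723493] [0.40829562 0.26311078] [ 0.34734368 -0.29286746]
act [ 0.4105  0.2642 -0.0309]
grip mm 21.181244058137032 F 29.998738902504556
lifted mm 21.204831524331006 F 29.997957662853878 t 52.6417 ft [ 0.2 -0.1 -0.8]
touch cmd z -0.0285 act [ 0.3476 -0.293  -0.0276] df 8.95 t 57.8667
60.525
```

View pics/s4.png

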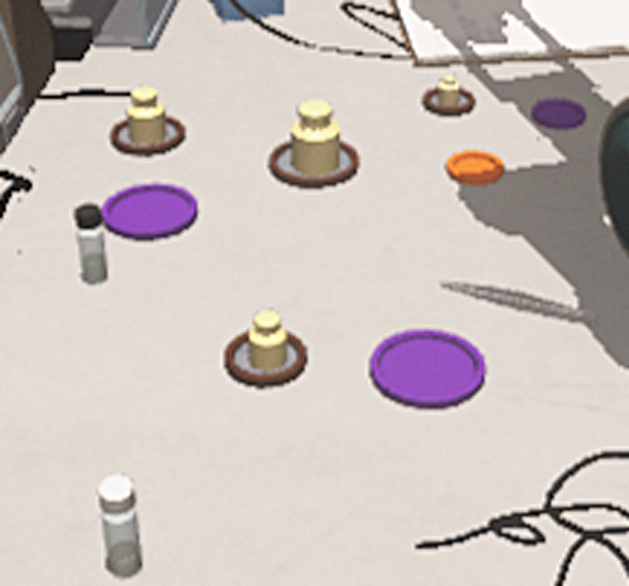

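All four weights stand upright in their own cases: XL at (315,140), L at (147,118), M at (267,342) and S at (448,93). Both vials are where they were.

```bash
python3 -c "
from workcell import job
print(job.sign_off())"
```

```text
the job is handed in; nothing more can be done
None
```

The job is handed in: all four brass weights stand upright in their own cases, set down by contact sensing from largest to smallest, and both vials were left standing where they were (about 60 s used; no verdict was returned).

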